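Put the grinder attachments back in their own holders

ROBOT

A 6-joint arm with a two-finger parallel gripper is mounted at the origin on the work surface. World frame = base frame: x ahead of the robot, y to its left, z up, the work surface at z = 0. Lengths are in m, angles in rad, forces in N, time in s.
With the tool pointing down it reaches from about 0.25 to 0.725 m from the base axis. Payload 4 kg.
Tool frame: the origin (TCP) lies midway between the tips of the shut fingers; the grasp point (between the pads) lies 19 mm behind it; z points along the fingers, y is the line along which they close (so a half turn about z gives the same grasp; the last joint's range is limited). The gripper opens to 85 mm and grips with 20 to 120 N. Pads are 22 mm wide; open, the fingers measure 114 mm over their backs; the gripper's body (76 mm by 85 mm) begins 54 mm behind the grasp point. The pads swing forward as they close: fully open they stand 13 mm farther back than shut.
Start: joints at [1.128, 0.241, 0.005, 1.335, 0, 1.571], TCP at [0.214, 0.452, 0.231] pointing down, gripper open.
Joint ranges: [-2.72, 2.72], [-1.05, 1.87], [-1.09, 1.28], [-1.99, 2.15], [-1.42, 1.44], [-3.14, 3.14]. Speed limits (rad/s): [2.79, 2.79, 3.14, 3.14, 3.14, 3.14].

INTERFACE

Orientations are given as a unit quaternion [x, y, z, w].
In Python, from workcell import get_obs, camera, job_done, silhouettes gives the robot as it stands. The module is installed in compiled form; this text tells all that it offers.
- The arm moves only by the tool drive_tool, never from a script. Its argument "increments" is a list of rows, each a list of 3 entries, a list of its own where there are three numbers: the shift along the world's x, y, z in mm, then the turn, a rotation vector about the world's x, y, z in degrees, then the opening, from 0 (shut) to 1 (fully open). A call has 1 to 8 rows; each row shifts and turns the commanded pose from where the row before left it; what a row does not reach is not made up. A row lasts 1/12 s, in which the tool goes at most 41.7 mm and 7.16 degrees, less where a joint would pass 70% of its speed; a pose out of reach is approached as far as the arm can. A call is refused whole if a number of a shift passes 41.7 or a number of a turn 7.16, either way. A call with a gripper value outside its range is refused whole. The fingers move at their own pace and stop on an object; the grip force is fixed at half the most. Time passes only in rows, so rows that do not move let the fingers close. It gives the time, the measured TCP pose, the force, the opening and the grip force at its end, in the units of the state.
- get_obs(): the state, without advancing time (a new reading comes with each control period).
- camera(name): name is "scene" or "top"; returns a dict with "image" (420x560x3 uint8, red, green, blue), "K" (3x3 intrinsics, pixels), "view" (4x4, takes a point from world to camera coordinates). Camera axes: x right, y down, z forward; pixel columns grow to the right and rows downward; lengths in m; the calibration is good to about 2 mm. A picture is of the moment at which its call begins. There is no depth.
- job_done(): hands the job in; it is judged then, once.
Trained networks look in a picture, given as the dict that the camera call returned (one of the last four; its "shot" number tells which), for a name from the list of things; names that differ only in an ending like _2 or _b are one class to them, and where a whole thing is asked for, a point or a joint stands for the part that bears it (a point fixed in the world has none). Each returns a list of dicts, best first, with "conf" (0 to 1); they miss things now and then, are a little off and sometimes report something else, mostly with a low value. They report only what shows in the picture. A call takes as long as a camera call. They do not tell look-alikes from the thing itself.
- silhouettes(query, picture): "region" (420x560 bool, what is visible of it) and "bbox" ([left, top, right, bottom] in pixels, round what is visible of it).
The state is a dict: "clock": time; "joint_pos": joint angles; "joint_vel": joint speeds; "tau": joint torques, N m; "eef_pos": TCP position; "tool_rot": TCP orientation; "ft_force": force on the tool from outside, world axes, zero at the start; "ft_torque": the same for the moment, N m; "grip_width": finger opening in m; "grasp_force": force on a finger pad.
Only numpy, scipy, OpenCV 4.12 (cv2) and the standard library are available. Lean on these libraries where they do the work, as an engineer would, in place of code of your own. Each camera call takes 0.05 s, during which the arm holds its last target. There are 200 camera calls.

TASK

The three grinder attachments on the bench are standing in each other's holders: put each one upright into the holder of its own colour, first standing one of them in the empty grey holder to make room. Set them down gently rather than dropping them, never stand one on the gritty bare bench or tip it over, and leave the hand-held wire brush, the gel tin and the magnetic square where they lie.

Things in the scene. Friction and masses are not known exactly. Their poses are not given: they have to be found in the camera images.
- wire_cup: Red grinder wire cup brush, about 0.28 kg. Heights in mm above its underside: brass wire skirt 72 across at 0 narrowing to 62 at 22, steel cup 62 across to 34, red collar 48 across at 34 to 38, then the grip: smooth steel hub, diameter 28, from 38 to 60 with a red top. Round. Origin: centre of the underside, z up. Starts standing in the yellow holder.
- cone_stone: Yellow conical grinding stone, about 0.25 kg. Heights in mm above its underside: red-brown stone 72 across up to 10, narrowing to 50 at 34, yellow collar 48 across at 34 to 38, then the grip: smooth steel hub, diameter 28, from 38 to 60 with a yellow top. Round. Origin: centre of the underside, z up. Starts standing in the blue holder.
- flap_disc: Blue small flap disc, about 0.18 kg. Heights in mm above its underside: orange and brown disc 72 across, 0 to 10, black pad 58 across to 18, blue collar 48 across at 18 to 22, then the grip: smooth steel hub, diameter 28, from 22 to 44 with a blue top. Round. Origin: centre of the underside, z up. Starts standing in the red holder.
- red_holder: The red holder: round open dish fixed to the bench, red rim 104 mm outside and 92 inside diameter, 16 high; flat black floor 6 above the bench, on which an attachment stands with 10 of play all round. Origin: centre of its underside, on the bench. At the start it holds an attachment of another colour.
- yellow_holder: The yellow holder: round open dish fixed to the bench, yellow rim 104 mm outside and 92 inside diameter, 16 high; flat black floor 6 above the bench, on which an attachment stands with 10 of play all round. Origin: centre of its underside, on the bench. At the start it holds an attachment of another colour.
- blue_holder: The blue holder: round open dish fixed to the bench, blue rim 104 mm outside and 92 inside diameter, 16 high; flat black floor 6 above the bench, on which an attachment stands with 10 of play all round. Origin: centre of its underside, on the bench. At the start it holds an attachment of another colour.
- grey_holder: The grey holder: round open dish fixed to the bench, grey rim 104 mm outside and 92 inside diameter, 16 high; flat black floor 6 above the bench, on which an attachment stands with 10 of play all round. Origin: centre of its underside, on the bench. Empty at the start: the place to park one attachment.
- wire_brush: Bystander: wire hand brush with a pale wooden back 240 x 32 mm, 28 high, lying bristles down, loose. Origin: under its middle; x runs along its length. Leave it alone.
- gel_tin: Bystander: tin with a green label, 64 mm in diameter, 70 high, standing loose. Origin: centre of its underside. Leave it alone.
- magnet_square: Bystander: white L-shaped magnetic square, legs 85 mm long and 22 wide, 18 thick, lying loose. Origin: on the bench, at the middle of the 85 mm square its legs span two sides of. Leave it alone.
Things that resemble listed ones, but are neither listed nor needed, are in the scene too. Several things look just like the grey_holder: the one meant starts farthest from the robot's base. What is shaped like the cone_stone but pink is not meant.

How it is judged:
By the outcome, as a careful person would: the job done as asked, in the order asked, and still so for the second after the job is handed in, with the robot touching nothing.
It also fails if it takes over 96 s, if anything falls off the work surface, if the arm or the gripper's body presses on something with over 40 N, if the wrist force passes 120 N, or if a joint passes its speed limit or range.

## Working session

There is one attempt and no reset: what is moved stays moved. The work goes in short steps, Python scripts to look and compute and a tool call to move; the robot and the scene stay as the last step left them, time stands still between calls to the robot, and variables do not carry over. Pictures are saved under pics/ and viewed, at most 14 in all, crops included, and the job is handed in when it is done.

Besides the shell and the picture viewer there is one more tool, called after ">>>" by a JSON object that holds its "api" and its "payload". drive_tool: Moves the arm, as the interface text tells. Its arguments: {"type":"object","properties":{"increments":{"type":"array"}},"required":["increments"]}

```bash
mkdir -p pics
cat > h.py <<'E'
import numpy as np, cv2
from workcell import get_obs, camera, job_done, silhouettes
def px2w(p,u,v,z):
    K=np.array(p["K"]);V=np.array(p["view"]);R=V[:3,:3];t=V[:3,3]
    c=-R.T@t; d=R.T@np.linalg.inv(K)@np.array([u,v,1.]); return c+d*(z-c[2])/d[2]
def w2px(p,X):
    V=np.array(p["view"]);q=np.array(p["K"])@(V[:3,:3]@np.array(X)+V[:3,3]);return q[:2]/q[2]
def save(p,n): cv2.imwrite("pics/"+n,cv2.cvtColor(p["image"],cv2.COLOR_RGB2BGR))
E
python3 - <<'E'
from h import *
o=get_obs();print(o["clock"],o["eef_pos"],o["tool_rot"],o["grip_width"])
s=camera("scene");t=camera("top");save(s,"s0.png");save(t,"t0.png")
for n,p in (("scene",s),("top",t)):
    V=np.array(p["view"]);print(n,-V[:3,:3].T@V[:3,3])
for n in "wire_cup cone_stone flap_disc red_holder yellow_holder blue_holder grey_holder wire_brush gel_tin magnet_square".split():
    for d in silhouettes(n,t):
        b=d["bbox"];print(n,round(d["conf"],2),b,px2w(t,(b[0]+b[2])/2,(b[1]+b[3])/2,0.016).round(3))
E
```

```text
0.0 [0.21397168 0.45121239 0.230423  ] [ 2.19587653e-01  9.75592231e-01 -1.00913606e-03 -2.08655665e-04] 0.0854190624784999
scene [1.0545224  0.44184336 0.65377458]
top [ 0.22782514 -0.01160003  1.37168164]
wire_cup 0.87 [361.6, 195.9, 394.9, 221.3] [ 0.466 -0.238  0.016]
wire_cup 0.38 [153.1, 138.5, 183.4, 172.0] [0.626 0.306 0.016]
cone_stone 0.81 [324.5, 234.4, 353.8, 263.2] [ 0.365 -0.132  0.016]
cone_stone 0.6 [319.7, 146.9, 349.7, 177.3] [ 0.593 -0.131  0.016]
flap_disc 0.96 [231.0, 140.6, 255.6, 170.4] [0.619 0.108 0.016]
red_holder 0.71 [376.2, 132.1, 427.9, 161.3] [ 0.629 -0.31   0.016]
red_holder 0.68 [220.8, 136.4, 261.1, 179.1] [0.613 0.114 0.016]
yellow_holder 0.89 [361.4, 187.2, 394.1, 227.0] [ 0.47  -0.237  0.016]
yellow_holder 0.57 [322.8, 148.0, 350.9, 174.9] [ 0.595 -0.137  0.016]
blue_holder 0.87 [315.7, 142.6, 357.3, 181.5] [ 0.593 -0.136  0.016]
grey_holder 0.93 [164.4, 264.3, 208.9, 301.0] [0.291 0.256 0.016]
grey_holder 0.69 [177.7, 202.7, 222.4, 240.3] [0.447 0.222 0.016]
wire_brush 0.86 [283.3, 178.1, 302.3, 269.1] [ 0.434 -0.016  0.016]
gel_tin 0.75 [151.6, 137.3, 180.9, 173.2] [0.626 0.312 0.016]
magnet_square 0.67 [377.3, 128.5, 430.0, 159.9] [ 0.636 -0.315  0.016]
```

View pics/t0.png

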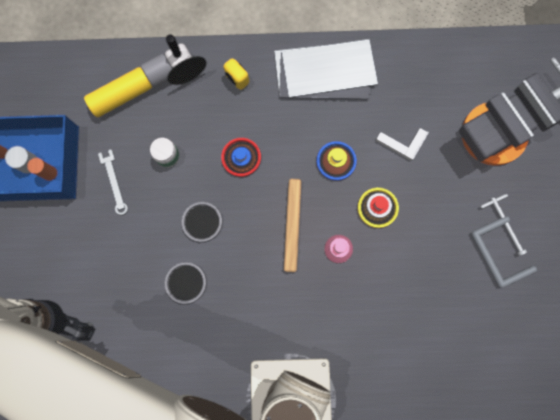

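View pics/s0.png

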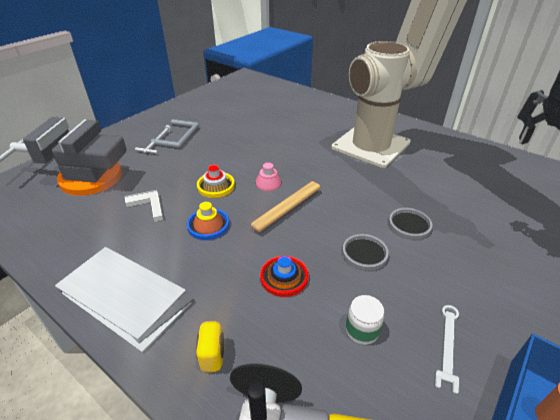

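The scene view shows the attachments as described: cup in yellow (scene 215,180), cone in blue (207,217), disc in red (285,270), with pink decoy at (268,177). In the top view, two grey rings sit at (202,222) and (185,283). The first is farther from the base, so it is the one meant.

```bash
cat > meas.py <<'E'
from h import *
def blobs(p,col,c,r=24,mn=8):
    hsv=cv2.cvtColor(p["image"],cv2.COLOR_RGB2HSV).astype(int);H,S,Vv=hsv[...,0],hsv[...,1],hsv[...,2]
    m={"red":((H<5)|(H>174)),"yellow":(H>22)&(H<36),"blue":(H>100)&(H<125)}[col]&(S>140)&(Vv>70)
    yy,xx=np.mgrid[:420,:560];m&=(np.hypot(xx-c[0],yy-c[1])<r)
    n,l,st,ce=cv2.connectedComponentsWithStats(m.astype(np.uint8))
    return [(st[i].tolist(),ce[i].round(1).tolist()) for i in range(1,n) if st[i,4]>mn]
if __name__=="__main__":
    s=camera("scene");t=camera("top")
    rough=dict(red=(.613,.114),yellow=(.470,-.237),blue=(.593,-.136))
    tops=dict(red=(.470,-.237,.066),yellow=(.593,-.136,.066),blue=(.613,.114,.050))
    for p,n in((s,"s"),(t,"t")):
        for k,(x,y) in rough.items():
            for st,ce in blobs(p,k,w2px(p,(x,y,.016)),38): 
                print(n,"ring",k,st,px2w(p,st[0]+st[2]/2-.5,st[1]+st[3]/2-.5,.016).round(4))
        for k,X in tops.items():
            for st,ce in blobs(p,k,w2px(p,X),16): print(n,"top",k,st,ce,px2w(p,*ce,X[2]).round(4))
    C=[]
    for p,cs in((t,[(tops[k][0],tops[k][1],.04) for k in tops]+[(.447,.222,.02)]),(s,[(tops[k][0],tops[k][1],.04) for k in tops]+[(.447,.222,.02)])):
        row=[]
        for X in cs:
            u,v=w2px(p,X).round().astype(int); row.append(cv2.resize(p["image"][v-33:v+33,u-33:u+33],(198,198),interpolation=cv2.INTER_NEAREST))
        C.append(np.hstack(row))
    save({"image":np.vstack(C)},"c1.png")
E
python3 meas.py
```

```text
s ring red [260, 256, 49, 41, 578] [0.6218 0.1178 0.016 ]
s ring yellow [197, 173, 38, 25, 324] [ 0.4777 -0.2299  0.016 ]
s ring yellow [197, 202, 20, 18, 197] [ 0.5701 -0.1701  0.016 ]
s ring blue [187, 209, 42, 31, 387] [ 0.6048 -0.1308  0.016 ]
s top red [208, 165, 11, 6, 56] [212.8, 167.6] [ 0.4706 -0.2396  0.066 ]
s top red [206, 170, 17, 10, 65] [214.3, 175.9] [ 0.496  -0.2085  0.066 ]
s top yellow [199, 190, 22, 8, 109] [209.5, 193.9] [ 0.5586 -0.1626  0.066 ]
s top yellow [197, 202, 20, 18, 208] [206.0, 210.9] [ 0.6099 -0.122   0.066 ]
s top blue [273, 257, 23, 21, 289] [284.0, 267.4] [0.6266 0.1213 0.05  ]
t ring red [222, 138, 39, 39, 342] [0.6152 0.1143 0.016 ]
t ring yellow [358, 188, 40, 39, 283] [ 0.4703 -0.2361  0.016 ]
t ring blue [317, 142, 39, 38, 291] [ 0.5975 -0.1349  0.016 ]
t top red [371, 197, 17, 16, 197] [379.3, 204.1] [ 0.4685 -0.2327  0.066 ]
t top yellow [328, 148, 19, 19, 234] [336.9, 156.6] [ 0.594  -0.1331  0.066 ]
t top blue [232, 147, 19, 19, 252] [240.7, 155.7] [0.6089 0.1118 0.05  ]
```

View pics/c1.png

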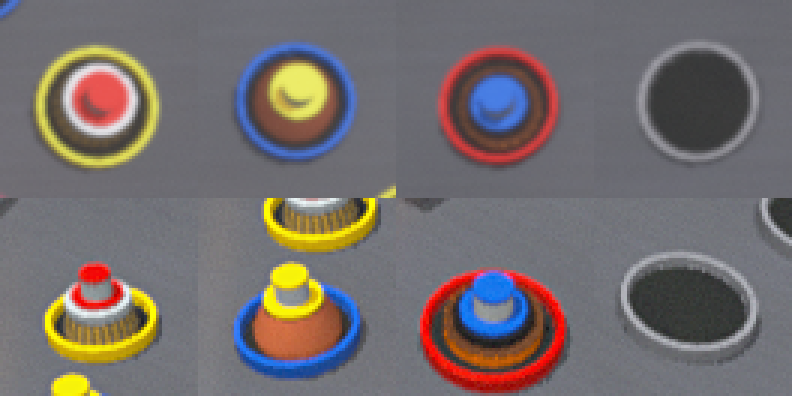

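Run:
```python
from h import *
t=camera("top");s=camera("scene")
for k,(x,y,w,h),z in (("cup",(371,197,17,16),.044),("cone",(328,148,19,19),.044),("disc",(232,147,19,19),.028)):
    print(k,px2w(t,x+w/2-.5,y+h/2-.5,z).round(4))
# scene tops: use rows
print("cup s",px2w(s,213,167.5,.066).round(4)); print("cone s top", px2w(s,*(w2px(s,(.595,-.136,.066))),.066).round(3), w2px(s,(.595,-.136,.066)).round(1))
# per-row yellow/blue widths of caps in scene
hsv=cv2.cvtColor(s["image"],cv2.COLOR_RGB2HSV).astype(int)
for lo,hi,u0,u1,v0,v1 in((22,36,195,222,200,222),(100,125,270,300,254,282)):
    for v in range(v0,v1):
        q=hsv[v,u0:u1];m=np.where((q[:,0]>=lo)&(q[:,0]<=hi)&(q[:,1]>140))[0]
        print(v,(m+u0).min() if len(m) else'',(m+u0).max() if len(m) else'',len(m),end=" | ")
    print()
# rings, top view; dilated rim mask incl. antialias
im=t["image"].astype(int)
g=im[195:250,175:230]; br=g.sum(2)
dark=(br<150).astype(np.uint8);n,l,st,ce=cv2.connectedComponentsWithStats(dark)
i=1+np.argmax(st[1:,4]);print(st[i],ce[i]+[175,195],px2w(t,ce[i][0]+175,ce[i][1]+195,.008).round(4))
for X in((.447,.222),(.6152,.1143),(.4703,-.2361),(.5975,-.1349)): print(X,w2px(s,(*X,.016)).round(1),w2px(t,(*X,.016)).round(1))
dark=(s["image"][225:275,335:395].astype(int).sum(2)<150).astype(np.uint8);n,l,st,ce=cv2.connectedComponentsWithStats(dark)
i=1+np.argmax(st[1:,4]);print(st[i],px2w(s,ce[i][0]+335,ce[i][1]+225,.008).round(4))
```

```text
cup [ 0.4716 -0.2356  0.044 ]
cone [ 0.5991 -0.1353  0.044 ]
disc [0.6145 0.1131 0.028 ]
cup s [ 0.4699 -0.2395  0.066 ]
cone s top [ 0.595 -0.136  0.066] [206.4 205.4]
200   0 | 201   0 | 202 203 209 7 | 203 201 210 10 | 204 200 210 11 | 205 200 211 12 | 206 199 211 13 | 207 200 213 14 | 208 200 214 14 | 209 199 214 13 | 210 198 215 7 | 211 197 215 8 | 212 197 216 9 | 213 197 216 9 | 214 197 216 9 | 215 197 215 11 | 216 197 215 18 | 217 198 214 17 | 218 199 212 14 | 219 200 211 12 | 220 205 207 3 | 221   0 | 
254   0 | 255   0 | 256   0 | 257 282 286 5 | 258 280 288 9 | 259 279 289 11 | 260 278 290 13 | 261 278 290 13 | 262 276 291 16 | 263 275 293 19 | 264 274 294 21 | 265 274 295 19 | 266 273 295 17 | 267 273 295 10 | 268 273 295 10 | 269 273 296 11 | 270 273 295 10 | 271 273 295 12 | 272 273 295 14 | 273 274 294 17 | 274 274 293 20 | 275 275 293 19 | 276 277 291 15 | 277 278 290 13 | 278 282 286 5 | 279   0 | 280   0 | 281   0 | Traceback (most recent call last):
  File "<stdin>", line 18, in <module>
    return _wrapfunc(a, 'argmax', axis=axis, out=out, **kwds)
    return bound(*args, **kwds)
ValueError: attempt to get argmax of an empty sequence
```

Run:
```python
from h import *
t=camera("top");s=camera("scene")
print("disc s",px2w(s,284,261.3,.05).round(4))
for p,n in((t,"t"),(s,"s")):
    u,v=w2px(p,(.447,.222,.01)).round().astype(int);w=33 if n=="s" else 28
    g=p["image"][v-w:v+w,u-w:u+w].astype(int).sum(2)
    bgd=np.median(g);m=(np.abs(g-bgd)>0.25*bgd).astype(np.uint8);N,l,st,ce=cv2.connectedComponentsWithStats(m)
    for i in range(1,N):
        if st[i,4]>60:
            x,y,ww,h=st[i,:4];print(n,st[i],g[l==i].mean(),bgd,px2w(p,u-w+x+ww/2-.5,v-w+y+h/2-.5,.012).round(4))
```

```text
disc s [0.6131 0.1111 0.05  ]
t [  9   8  40  39 205] 435.44878048780487 324.0 [0.4485 0.2192 0.012 ]
t [ 12  11  34  33 861] 177.7560975609756 324.0 [0.4485 0.2192 0.012 ]
s [56  0 10 13 82] 281.219512195122 352.0 [0.324  0.2332 0.012 ]
s [  9  15  47  36 997] 246.26980942828484 352.0 [0.4472 0.2205 0.012 ]
```

>>> {"api": "drive_tool", "payload": {"increments": [[[20,-17,0],[0,0,0],1],[[20,-17,0],[0,0,0],1],[[20,-17,0],[0,0,0],1],[[20,-17,0],[0,0,0],1],[[20,-17,0],[0,0,0],1],[[20,-17,0],[0,0,0],1],[[20,-17,0],[0,0,0],1],[[20,-17,0],[0,0,0],1]]}}

```text
clock: 1.57
eef_pos: [0.3751, 0.3148, 0.2314]
tool_rot: [0.22, 0.976, 0.0, 0.0]
ft_force: [1.0, 0.4, 0.5]
grip_width: 0.0852
grasp_force: 0.0
```

>>> {"api": "drive_tool", "payload": {"increments": [[[30,-25,0],[0,0,0],1],[[30,-25,0],[0,0,0],1],[[30,-25,0],[0,0,0],1],[[30,-25,0],[0,0,0],1],[[30,-25,0],[0,0,0],1],[[30,-25,0],[0,0,0],1],[[30,-26,0],[0,0,0],1],[[29,-26,0],[0,0,0],1]]}}

```text
clock: 2.23
eef_pos: [0.6146, 0.1123, 0.2312]
tool_rot: [0.22, 0.976, 0.0, 0.0]
ft_force: [0.5, 0.1, 0.1]
grip_width: 0.0852
grasp_force: 0.0
```

>>> {"api": "drive_tool", "payload": {"increments": [[[0,0,-25],[0,0,0],1],[[0,0,-30],[0,0,0],1],[[0,0,-30],[0,0,0],1],[[0,0,-25],[0,0,0],1],[[0,0,-20],[0,0,0],1],[[0,0,-10],[0,0,0],1],[[0,0,0],[0,0,0],1],[[0,0,0],[0,0,0],1]]}}

```text
clock: 2.9
eef_pos: [0.6133, 0.1138, 0.0914]
tool_rot: [0.22, 0.976, -0.0, -0.0]
ft_force: [0.1, -0.8, 0.4]
grip_width: 0.0853
grasp_force: 0.0
```

>>> {"api": "drive_tool", "payload": {"increments": [[[0,0,-15],[0,0,0],1],[[0,0,-15],[0,0,0],1],[[0,0,-15],[0,0,0],1],[[0,0,-10],[0,0,0],1],[[0,0,-5],[0,0,0],1],[[0,0,0],[0,0,0],1],[[0,0,0],[0,0,0],1]]}}

```text
clock: 3.48
eef_pos: [0.6139, 0.1139, 0.0323]
tool_rot: [0.22, 0.976, 0.0, 0.001]
ft_force: [-0.1, 0.5, 0.3]
grip_width: 0.0853
grasp_force: 0.0
```

>>> {"api": "drive_tool", "payload": {"increments": [[[0,0,0],[0,0,0],0.3],[[0,0,0],[0,0,0],0.3],[[0,0,0],[0,0,0],0.2],[[0,0,0],[0,0,0],0.2],[[0,0,0],[0,0,0],0.1],[[0,0,0],[0,0,0],0],[[0,0,0],[0,0,0],0],[[0,0,0],[0,0,0],0]]}}

```text
clock: 4.15
eef_pos: [0.6137, 0.1138, 0.032]
tool_rot: [0.22, 0.976, 0.0, 0.001]
ft_force: [0.2, -1.0, 5.4]
grip_width: 0.0257
grasp_force: 59.6
```

>>> {"api": "drive_tool", "payload": {"increments": [[[0,0,3],[0,0,0],0],[[0,0,7],[0,0,0],0],[[0,0,15],[0,0,0],0],[[0,0,25],[0,0,0],0],[[0,0,25],[0,0,0],0],[[0,0,15],[0,0,0],0],[[0,0,0],[0,0,0],0],[[0,0,0],[0,0,0],0]]}}

```text
clock: 4.82
eef_pos: [0.6136, 0.1139, 0.1218]
tool_rot: [0.22, 0.976, 0.0, 0.001]
ft_force: [-0.3, -0.1, -2.4]
grip_width: 0.0258
grasp_force: 59.1
```

Run:
```python
from h import *
t=camera("top");s=camera("scene")
u,v=w2px(s,(.6137,.1138,.10)).round().astype(int)
save({"image":cv2.resize(s["image"][max(v-75,0):v+75,u-75:u+75],None,fx=3,fy=3)},"c2.png")
```

```text
(no output)
```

View pics/c2.png

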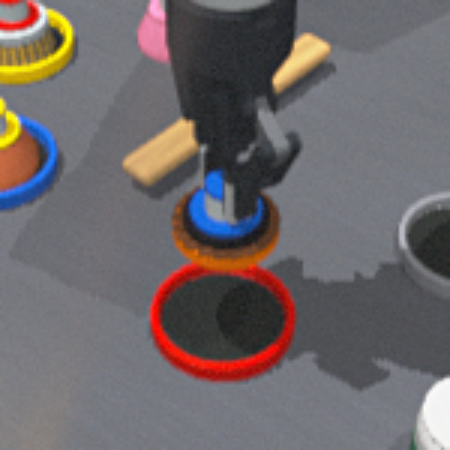

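The disc is held upright, clear of the red holder (crop 225,320).

>>> {"api": "drive_tool", "payload": {"increments": [[[-15,9,0],[0,0,0],0],[[-25,16,0],[0,0,0],0],[[-30,20,0],[0,0,0],0],[[-30,20,0],[0,0,0],0],[[-30,20,0],[0,0,0],0],[[-22,13,0],[0,0,0],0],[[-14,8,0],[0,0,0],0],[[0,0,0],[0,0,0],0]]}}

```text
clock: 5.58
eef_pos: [0.4425, 0.2204, 0.1194]
tool_rot: [0.218, 0.976, -0.002, -0.003]
ft_force: [0.0, -0.1, -3.4]
grip_width: 0.0259
grasp_force: 59.2
```

>>> {"api": "drive_tool", "payload": {"increments": [[[0,0,-15],[0,0,0],0],[[0,0,-20],[0,0,0],0],[[0,0,-20],[0,0,0],0],[[0,0,-15],[0,0,0],0],[[0,0,-7],[0,0,0],0],[[0,0,-3],[0,0,0],0],[[0,0,0],[0,0,0],0],[[0,0,0],[0,0,0],0]]}}

```text
clock: 6.25
eef_pos: [0.4478, 0.2198, 0.0416]
tool_rot: [0.22, 0.976, 0.0, 0.0]
ft_force: [0.2, -0.3, -2.4]
grip_width: 0.0252
grasp_force: 59.2
```

>>> {"api": "drive_tool", "payload": {"increments": [[[0,0,-4],[0,0,0],0],[[0,0,-3],[0,0,0],0],[[0,0,-1],[0,0,0],0],[[0,0,-0.5],[0,0,0],0],[[0,0,0],[0,0,0],0],[[0,0,0],[0,0,0],0]]}}

```text
clock: 6.75
eef_pos: [0.4473, 0.2198, 0.0329]
tool_rot: [0.22, 0.976, 0.0, 0.0]
ft_force: [0.0, -0.8, -2.3]
grip_width: 0.0258
grasp_force: 59.2
```

>>> {"api": "drive_tool", "payload": {"increments": [[[0,0,-0.5],[0,0,0],0],[[0,0,-0.5],[0,0,0],0],[[0,0,0],[0,0,0],0]]}}

```text
clock: 7.0
eef_pos: [0.4474, 0.2199, 0.032]
tool_rot: [0.22, 0.976, 0.0, 0.0]
ft_force: [0.4, 0.1, -1.3]
grip_width: 0.0257
grasp_force: 59.6
```

>>> {"api": "drive_tool", "payload": {"increments": [[[0,0,-0.5],[0,0,0],0],[[0,0,0],[0,0,0],0]]}}

```text
clock: 7.17
eef_pos: [0.4474, 0.2199, 0.032]
tool_rot: [0.22, 0.976, 0.0, 0.0]
ft_force: [-1.3, 0.0, 4.8]
grip_width: 0.0257
grasp_force: 59.8
```

>>> {"api": "drive_tool", "payload": {"increments": [[[0,0,0],[0,0,0],0.4],[[0,0,0],[0,0,0],0.5],[[0,0,0],[0,0,0],0.7],[[0,0,0],[0,0,0],1],[[0,0,0],[0,0,0],1],[[0,0,0],[0,0,0],1],[[0,0,0],[0,0,0],1]]}}

```text
clock: 7.75
eef_pos: [0.4473, 0.2198, 0.0313]
tool_rot: [0.22, 0.976, 0.0, -0.0]
ft_force: [-0.2, 0.9, 1.1]
grip_width: 0.0856
grasp_force: 0.0
```

>>> {"api": "drive_tool", "payload": {"increments": [[[0,0,5],[0,0,0],1],[[0,0,15],[0,0,0],1],[[0,0,30],[0,0,0],1],[[0,0,35],[0,0,0],1],[[0,0,25],[0,0,0],1],[[0,0,10],[0,0,0],1],[[0,0,0],[0,0,0],1],[[0,0,0],[0,0,0],1]]}}

```text
clock: 8.42
eef_pos: [0.4472, 0.2198, 0.1512]
tool_rot: [0.22, 0.976, 0.0, 0.0]
ft_force: [-0.9, 0.4, -0.9]
grip_width: 0.0856
grasp_force: 0.0
```

>>> {"api": "drive_tool", "payload": {"increments": [[[1,-15,0],[0,0,0],1],[[2,-30,0],[0,0,0],1],[[2,-35,0],[0,0,0],1],[[2,-35,0],[0,0,0],1],[[2,-35,0],[0,0,0],1],[[2,-35,0],[0,0,0],1],[[2,-35,0],[0,0,0],1],[[2,-35,0],[0,0,0],1]]}}

```text
clock: 9.08
eef_pos: [0.4603, -0.0367, 0.1489]
tool_rot: [0.219, 0.976, -0.0, -0.002]
ft_force: [0.8, 0.4, -0.2]
grip_width: 0.0854
grasp_force: 0.0
```

>>> {"api": "drive_tool", "payload": {"increments": [[[2,-35,0],[0,0,0],1],[[2,-35,0],[0,0,0],1],[[1,-35,0],[0,0,0],1],[[1,-35,0],[0,0,0],1],[[1,-30,0],[0,0,0],1],[[1,-20,0],[0,0,0],1],[[1,-12,0],[0,0,0],1],[[0,0,0],[0,0,0],1]]}}

```text
clock: 9.75
eef_pos: [0.4702, -0.2388, 0.1491]
tool_rot: [0.221, 0.975, 0.0, -0.002]
ft_force: [0.1, 1.1, -0.6]
grip_width: 0.0853
grasp_force: 0.0
```

Run:
```python
from h import *
t=camera("top");save(t,"t3.png");print(get_obs()["eef_pos"])
s=camera("scene")
u,v=w2px(s,(.448,.22,.03)).round().astype(int)
u2,v2=w2px(s,(.471,-.237,.08)).round().astype(int)
f=lambda u,v:cv2.resize(s["image"][v-50:v+50,u-50:u+50],None,fx=4,fy=4)
save({"image":np.hstack([f(u,v),f(u2,v2)])},"c3.png")
```

```text
[ 0.47022392 -0.23722825  0.14942376]
```

View pics/c3.png

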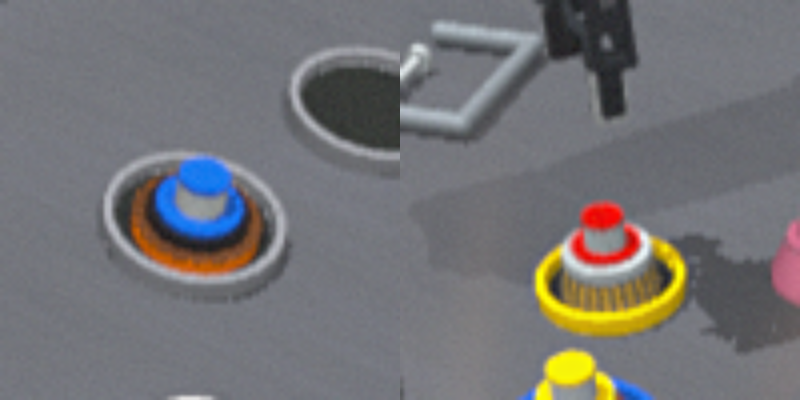

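The disc stands flat in the grey holder (crop 195,220), and the open hand is over the cup (crop 600,250).

>>> {"api": "drive_tool", "payload": {"increments": [[[0,0,-10],[0,0,0],1],[[0,0,-20],[0,0,0],1],[[0,0,-25],[0,0,0],1],[[0,0,-20],[0,0,0],1],[[0,0,-14],[0,0,0],1],[[0,0,-8],[0,0,0],1],[[0,0,-4],[0,0,0],1],[[0,0,0],[0,0,0],1]]}}

```text
clock: 10.52
eef_pos: [0.4708, -0.236, 0.0494]
tool_rot: [0.219, 0.976, 0.0, -0.001]
ft_force: [0.5, 0.7, 0.1]
grip_width: 0.0852
grasp_force: 0.0
```

>>> {"api": "drive_tool", "payload": {"increments": [[[0,0,0],[0,0,0],0.5],[[0,0,0],[0,0,0],0.3],[[0,0,0],[0,0,0],0.2],[[0,0,0],[0,0,0],0.2],[[0,0,0],[0,0,0],0.1],[[0,0,0],[0,0,0],0],[[0,0,0],[0,0,0],0],[[0,0,0],[0,0,0],0]]}}

```text
clock: 11.18
eef_pos: [0.4718, -0.2377, 0.0512]
tool_rot: [0.22, 0.976, -0.0, 0.001]
ft_force: [-2.0, -0.2, 4.8]
grip_width: 0.0254
grasp_force: 59.1
```

>>> {"api": "drive_tool", "payload": {"increments": [[[0,0,3],[0,0,0],0],[[0,0,7],[0,0,0],0],[[0,0,15],[0,0,0],0],[[0,0,25],[0,0,0],0],[[0,0,25],[0,0,0],0],[[0,0,20],[0,0,0],0],[[0,0,5],[0,0,0],0],[[0,0,0],[0,0,0],0]]}}

```text
clock: 11.85
eef_pos: [0.4722, -0.2377, 0.1518]
tool_rot: [0.22, 0.976, -0.0, 0.002]
ft_force: [-0.1, 0.9, -2.8]
grip_width: 0.0256
grasp_force: 59.3
```

>>> {"api": "drive_tool", "payload": {"increments": [[[6,15,0],[0,0,0],0],[[10,25,0],[0,0,0],0],[[12,30,0],[0,0,0],0],[[12,30,0],[0,0,0],0],[[12,30,0],[0,0,0],0],[[12,30,0],[0,0,0],0],[[12,30,0],[0,0,0],0],[[12,30,0],[0,0,0],0]]}}

```text
clock: 12.52
eef_pos: [0.5581, -0.0156, 0.1478]
tool_rot: [0.22, 0.976, -0.0, -0.002]
ft_force: [-0.2, -0.4, -3.1]
grip_width: 0.0249
grasp_force: 59.4
```

>>> {"api": "drive_tool", "payload": {"increments": [[[12,30,0],[0,0,0],0],[[12,30,0],[0,0,0],0],[[12,30,0],[0,0,0],0],[[10,20,0],[0,0,0],0],[[6,14,0],[0,0,0],0],[[3,7,0],[0,0,0],0],[[0,0,0],[0,0,0],0],[[0,0,0],[0,0,0],0]]}}

```text
clock: 13.18
eef_pos: [0.6131, 0.1133, 0.1486]
tool_rot: [0.22, 0.976, -0.001, -0.001]
ft_force: [0.4, -1.0, -2.2]
grip_width: 0.0256
grasp_force: 59.4
```

>>> {"api": "drive_tool", "payload": {"increments": [[[0,0,-10],[0,0,0],0],[[0,0,-20],[0,0,0],0],[[0,0,-20],[0,0,0],0],[[0,0,-15],[0,0,0],0],[[0,0,-10],[0,0,0],0],[[0,0,0],[0,0,0],0],[[0,0,0],[0,0,0],0]]}}

```text
clock: 13.77
eef_pos: [0.6136, 0.1128, 0.0748]
tool_rot: [0.22, 0.975, -0.0, -0.001]
ft_force: [0.4, -0.4, -2.2]
grip_width: 0.0252
grasp_force: 59.4
```

Centred within 2 mm over red. About 24 mm to go.

>>> {"api": "drive_tool", "payload": {"increments": [[[1,1,-8],[0,0,0],0],[[0,0,-7],[0,0,0],0],[[0,0,-4],[0,0,0],0],[[0,0,-2],[0,0,0],0],[[0,0,-1],[0,0,0],0],[[0,0,0],[0,0,0],0],[[0,0,0],[0,0,0],0]]}}

```text
clock: 14.35
eef_pos: [0.6154, 0.1149, 0.0535]
tool_rot: [0.22, 0.976, 0.0, 0.0]
ft_force: [-0.8, 0.3, -1.3]
grip_width: 0.0257
grasp_force: 59.4
```

>>> {"api": "drive_tool", "payload": {"increments": [[[0,0,-0.5],[0,0,0],0],[[0,0,0],[0,0,0],0]]}}

```text
clock: 14.52
eef_pos: [0.6154, 0.1148, 0.0531]
tool_rot: [0.22, 0.976, 0.0, 0.0]
ft_force: [0.1, -1.0, -2.3]
grip_width: 0.0255
grasp_force: 59.4
```

>>> {"api": "drive_tool", "payload": {"increments": [[[0,0,-0.7],[0,0,0],0],[[0,0,-0.7],[0,0,0],0],[[0,0,0],[0,0,0],0]]}}

```text
clock: 14.77
eef_pos: [0.6152, 0.1148, 0.0514]
tool_rot: [0.22, 0.976, 0.0, 0.0]
ft_force: [-0.2, 0.0, -2.0]
grip_width: 0.0257
grasp_force: 59.6
```

>>> {"api": "drive_tool", "payload": {"increments": [[[0,0,-0.5],[0,0,0],0],[[0,0,0],[0,0,0],0]]}}

```text
clock: 14.93
eef_pos: [0.6152, 0.1148, 0.0513]
tool_rot: [0.22, 0.976, 0.0, 0.0]
ft_force: [-1.8, -0.2, 0.8]
grip_width: 0.0257
grasp_force: 59.9
```

Contact. Release, rise, and go to the cone at (.597,-.136).

>>> {"api": "drive_tool", "payload": {"increments": [[[0,0,0],[0,0,0],0.4],[[0,0,0],[0,0,0],0.5],[[0,0,0],[0,0,0],0.7],[[0,0,0],[0,0,0],1],[[0,0,0],[0,0,0],1],[[0,0,0],[0,0,0],1],[[0,0,0],[0,0,0],1]]}}

```text
clock: 15.52
eef_pos: [0.6153, 0.1148, 0.0509]
tool_rot: [0.22, 0.976, 0.0, 0.0]
ft_force: [0.3, -0.2, -0.1]
grip_width: 0.0854
grasp_force: 0.0
```

>>> {"api": "drive_tool", "payload": {"increments": [[[0,0,5],[0,0,0],1],[[0,0,15],[0,0,0],1],[[0,0,30],[0,0,0],1],[[0,0,30],[0,0,0],1],[[0,0,15],[0,0,0],1],[[0,0,5],[0,0,0],1],[[0,0,0],[0,0,0],1]]}}

```text
clock: 16.1
eef_pos: [0.6164, 0.115, 0.153]
tool_rot: [0.22, 0.976, 0.001, 0.002]
ft_force: [0.1, -0.4, -0.1]
grip_width: 0.0857
grasp_force: 0.0
```

>>> {"api": "drive_tool", "payload": {"increments": [[[-1,-20,0],[0,0,0],1],[[-3,-35,0],[0,0,0],1],[[-3,-40,0],[0,0,0],1],[[-3,-40,0],[0,0,0],1],[[-3,-40,0],[0,0,0],1],[[-3,-40,0],[0,0,0],1],[[-2,-25,0],[0,0,0],1],[[0,-11,0],[0,0,0],1]]}}

```text
clock: 16.77
eef_pos: [0.5952, -0.14, 0.1487]
tool_rot: [0.222, 0.975, -0.001, -0.002]
ft_force: [1.1, 0.7, -0.4]
grip_width: 0.0856
grasp_force: 0.0
```

Run:
```python
from h import *
print(get_obs()["eef_pos"])
s=camera("scene")
u,v=w2px(s,(.615,.114,.03)).round().astype(int)
u2,v2=w2px(s,(.597,-.136,.08)).round().astype(int)
f=lambda u,v:cv2.resize(s["image"][v-50:v+50,u-50:u+50],None,fx=4,fy=4)
save({"image":np.hstack([f(u,v),f(u2,v2)])},"c4.png");print(get_obs()["eef_pos"])
```

```text
[ 0.59520427 -0.14001028  0.14867478]
[ 0.5956281  -0.14040786  0.14879369]
```

View pics/c4.png

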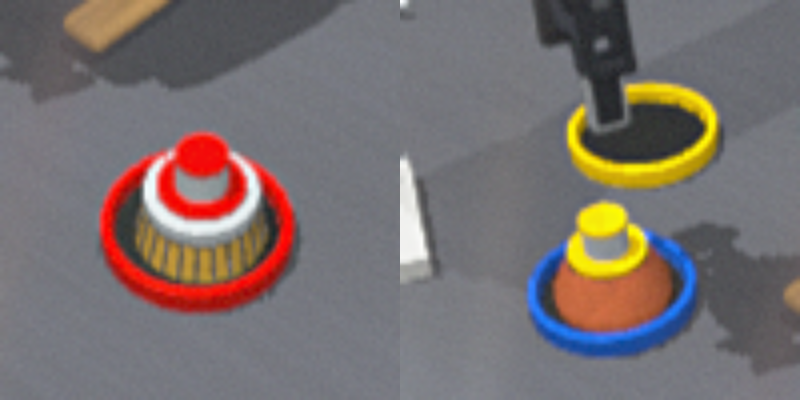

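The cup stands in red (crop 200,220). The hand is over the cone (crop 605,260), about 3 mm off in y.

>>> {"api": "drive_tool", "payload": {"increments": [[[0,0,0],[0,0,0],1],[[1,2,-20],[0,0,0],1],[[0,0,-25],[0,0,0],1],[[0,0,-20],[0,0,0],1],[[0,0,-10],[0,0,0],1],[[0,0,0],[0,0,0],1],[[0,0,0],[0,0,0],1]]}}

```text
clock: 17.4
eef_pos: [0.598, -0.1327, 0.0755]
tool_rot: [0.219, 0.976, 0.0, -0.001]
ft_force: [0.3, -0.4, -0.6]
grip_width: 0.0856
grasp_force: 0.0
```

>>> {"api": "drive_tool", "payload": {"increments": [[[0,-2,-10],[0,0,0],1],[[0,-1,-9],[0,0,0],1],[[0,0,-5],[0,0,0],1],[[0,0,0],[0,0,0],1],[[0,0,0],[0,0,0],1]]}}

```text
clock: 17.82
eef_pos: [0.5979, -0.1373, 0.0515]
tool_rot: [0.22, 0.976, 0.0, -0.0]
ft_force: [-0.0, 0.6, -0.3]
grip_width: 0.0854
grasp_force: 0.0
```

>>> {"api": "drive_tool", "payload": {"increments": [[[0,0,0],[0,0,0],0.5],[[0,0,0],[0,0,0],0.3],[[0,0,0],[0,0,0],0.2],[[0,0,0],[0,0,0],0.2],[[0,0,0],[0,0,0],0.1],[[0,0,0],[0,0,0],0],[[0,0,0],[0,0,0],0],[[0,0,0],[0,0,0],0]]}}

```text
clock: 18.48
eef_pos: [0.5986, -0.1374, 0.0525]
tool_rot: [0.22, 0.976, -0.0, 0.001]
ft_force: [-1.1, -1.0, 4.3]
grip_width: 0.0255
grasp_force: 59.2
```

>>> {"api": "drive_tool", "payload": {"increments": [[[0,0,3],[0,0,0],0],[[0,0,7],[0,0,0],0],[[0,0,15],[0,0,0],0],[[0,0,25],[0,0,0],0],[[0,0,25],[0,0,0],0],[[0,0,10],[0,0,0],0],[[0,0,5],[0,0,0],0],[[0,0,0],[0,0,0],0]]}}

```text
clock: 19.15
eef_pos: [0.5987, -0.1373, 0.1427]
tool_rot: [0.22, 0.976, 0.0, 0.001]
ft_force: [0.1, -0.5, -2.6]
grip_width: 0.0255
grasp_force: 59.2
```

Held; place z ≈ .0525. To yellow (.470,-.236): shift (-129,-99).

>>> {"api": "drive_tool", "payload": {"increments": [[[-12,-9,0],[0,0,0],0],[[-22,-17,0],[0,0,0],0],[[-25,-19,0],[0,0,0],0],[[-25,-19,0],[0,0,0],0],[[-22,-17,0],[0,0,0],0],[[-15,-12,0],[0,0,0],0],[[-8,-6,0],[0,0,0],0],[[0,0,0],[0,0,0],0]]}}

```text
clock: 19.82
eef_pos: [0.4668, -0.2368, 0.1405]
tool_rot: [0.221, 0.975, 0.0, -0.002]
ft_force: [-0.9, 0.0, -2.9]
grip_width: 0.0252
grasp_force: 59.3
```

>>> {"api": "drive_tool", "payload": {"increments": [[[0,0,0],[0,0,0],0],[[0,0,-10],[0,0,0],0],[[0,0,-20],[0,0,0],0],[[0,0,-20],[0,0,0],0],[[0,0,-15],[0,0,0],0],[[0,0,-5],[0,0,0],0],[[0,0,0],[0,0,0],0],[[0,0,0],[0,0,0],0]]}}

```text
clock: 20.48
eef_pos: [0.4699, -0.2357, 0.0716]
tool_rot: [0.219, 0.976, 0.0, -0.0]
ft_force: [0.1, -0.5, -2.5]
grip_width: 0.0254
grasp_force: 59.3
```

>>> {"api": "drive_tool", "payload": {"increments": [[[0,0,-7],[0,0,0],0],[[0,0,-6],[0,0,0],0],[[0,0,-3],[0,0,0],0],[[0,0,-1],[0,0,0],0],[[0,0,0],[0,0,0],0],[[0,0,0],[0,0,0],0]]}}

```text
clock: 20.98
eef_pos: [0.4693, -0.2363, 0.055]
tool_rot: [0.22, 0.976, -0.0, 0.0]
ft_force: [-0.1, -0.2, -2.3]
grip_width: 0.0256
grasp_force: 59.3
```

>>> {"api": "drive_tool", "payload": {"increments": [[[0,0,-0.5],[0,0,0],0],[[0,0,-0.5],[0,0,0],0],[[0,0,0],[0,0,0],0]]}}

```text
clock: 21.23
eef_pos: [0.4693, -0.2363, 0.054]
tool_rot: [0.22, 0.976, -0.0, 0.0]
ft_force: [1.0, -0.8, -2.3]
grip_width: 0.0255
grasp_force: 59.3
```

>>> {"api": "drive_tool", "payload": {"increments": [[[0,0,-0.6],[0,0,0],0],[[0,0,-0.6],[0,0,0],0],[[0,0,0],[0,0,0],0]]}}

```text
clock: 21.48
eef_pos: [0.4691, -0.2362, 0.0526]
tool_rot: [0.22, 0.976, 0.0, -0.0]
ft_force: [-0.4, -0.1, -2.7]
grip_width: 0.0256
grasp_force: 59.3
```

>>> {"api": "drive_tool", "payload": {"increments": [[[0,0,-0.5],[0,0,0],0],[[0,0,0],[0,0,0],0]]}}

```text
clock: 21.65
eef_pos: [0.4692, -0.2362, 0.0525]
tool_rot: [0.22, 0.976, -0.0, 0.0]
ft_force: [-1.0, -0.1, 0.4]
grip_width: 0.0249
grasp_force: 59.6
```

>>> {"api": "drive_tool", "payload": {"increments": [[[0,0,0],[0,0,0],0.4],[[0,0,0],[0,0,0],0.5],[[0,0,0],[0,0,0],0.7],[[0,0,0],[0,0,0],1],[[0,0,0],[0,0,0],1],[[0,0,0],[0,0,0],1],[[0,0,0],[0,0,0],1]]}}

```text
clock: 22.23
eef_pos: [0.4693, -0.2362, 0.0522]
tool_rot: [0.22, 0.976, -0.0, 0.0]
ft_force: [-0.4, -0.6, 0.5]
grip_width: 0.0854
grasp_force: 0.0
```

>>> {"api": "drive_tool", "payload": {"increments": [[[0,0,5],[0,0,0],1],[[0,0,15],[0,0,0],1],[[0,0,30],[0,0,0],1],[[0,0,30],[0,0,0],1],[[0,0,15],[0,0,0],1],[[0,0,5],[0,0,0],1],[[0,0,0],[0,0,0],1]]}}

```text
clock: 22.82
eef_pos: [0.4703, -0.2368, 0.154]
tool_rot: [0.22, 0.976, -0.0, 0.002]
ft_force: [-0.1, -1.1, -0.7]
grip_width: 0.0858
grasp_force: 0.0
```

>>> {"api": "drive_tool", "payload": {"increments": [[[-1,15,0],[0,0,0],1],[[-2,30,0],[0,0,0],1],[[-2,35,0],[0,0,0],1],[[-2,35,0],[0,0,0],1],[[-2,35,0],[0,0,0],1],[[-2,35,0],[0,0,0],1],[[-2,35,0],[0,0,0],1],[[-2,35,0],[0,0,0],1]]}}

```text
clock: 23.48
eef_pos: [0.4525, 0.0203, 0.1505]
tool_rot: [0.22, 0.976, -0.0, -0.002]
ft_force: [0.8, 0.0, 0.1]
grip_width: 0.0855
grasp_force: 0.0
```

>>> {"api": "drive_tool", "payload": {"increments": [[[-1,35,0],[0,0,0],1],[[-1,35,0],[0,0,0],1],[[-1,35,0],[0,0,0],1],[[-1,35,0],[0,0,0],1],[[-1,30,0],[0,0,0],1],[[-1,20,0],[0,0,0],1],[[-1,11,0],[0,0,0],1],[[0,0,0],[0,0,0],1]]}}

```text
clock: 24.15
eef_pos: [0.4461, 0.2212, 0.1506]
tool_rot: [0.218, 0.976, -0.001, -0.001]
ft_force: [0.0, -0.7, 0.7]
grip_width: 0.0854
grasp_force: 0.0
```

>>> {"api": "drive_tool", "payload": {"increments": [[[0,0,0],[0,0,0],1],[[0,0,-10],[0,0,0],1],[[0,0,-20],[0,0,0],1],[[0,0,-25],[0,0,0],1],[[0,0,-15],[0,0,0],1],[[0,0,-5],[0,0,0],1],[[0,0,0],[0,0,0],1],[[0,0,0],[0,0,0],1]]}}

```text
clock: 24.82
eef_pos: [0.4475, 0.2189, 0.0773]
tool_rot: [0.22, 0.975, -0.0, -0.0]
ft_force: [0.8, -1.2, 0.9]
grip_width: 0.0854
grasp_force: 0.0
```

>>> {"api": "drive_tool", "payload": {"increments": [[[0,1,-15],[0,0,0],1],[[0,0,-15],[0,0,0],1],[[0,0,-10],[0,0,0],1],[[0,0,-4],[0,0,0],1],[[0,0,-1],[0,0,0],1],[[0,0,0],[0,0,0],1],[[0,0,0],[0,0,0],1]]}}

```text
clock: 25.4
eef_pos: [0.4479, 0.2211, 0.033]
tool_rot: [0.22, 0.976, 0.0, 0.001]
ft_force: [-0.3, 0.0, -0.1]
grip_width: 0.0854
grasp_force: 0.0
```

>>> {"api": "drive_tool", "payload": {"increments": [[[0,0,0],[0,0,0],0.5],[[0,0,0],[0,0,0],0.3],[[0,0,0],[0,0,0],0.2],[[0,0,0],[0,0,0],0.2],[[0,0,0],[0,0,0],0.1],[[0,0,0],[0,0,0],0],[[0,0,0],[0,0,0],0],[[0,0,0],[0,0,0],0]]}}

```text
clock: 26.07
eef_pos: [0.4475, 0.2209, 0.0327]
tool_rot: [0.22, 0.976, 0.0, 0.0]
ft_force: [-1.2, 0.2, 5.6]
grip_width: 0.0253
grasp_force: 59.2
```

>>> {"api": "drive_tool", "payload": {"increments": [[[0,0,3],[0,0,0],0],[[0,0,7],[0,0,0],0],[[0,0,20],[0,0,0],0],[[0,0,30],[0,0,0],0],[[0,0,30],[0,0,0],0],[[0,0,20],[0,0,0],0],[[0,0,5],[0,0,0],0],[[0,0,0],[0,0,0],0]]}}

```text
clock: 26.73
eef_pos: [0.4482, 0.2213, 0.1487]
tool_rot: [0.22, 0.976, 0.001, 0.001]
ft_force: [0.6, 0.3, -2.0]
grip_width: 0.0256
grasp_force: 59.3
```

>>> {"api": "drive_tool", "payload": {"increments": [[[6,-15,0],[0,0,0],0],[[11,-26,0],[0,0,0],0],[[13,-31,0],[0,0,0],0],[[13,-31,0],[0,0,0],0],[[13,-31,0],[0,0,0],0],[[13,-31,0],[0,0,0],0],[[13,-31,0],[0,0,0],0],[[13,-31,0],[0,0,0],0]]}}

```text
clock: 27.4
eef_pos: [0.5409, -0.0078, 0.1445]
tool_rot: [0.22, 0.976, -0.0, -0.002]
ft_force: [0.5, -0.2, -2.4]
grip_width: 0.0262
grasp_force: 59.3
```

>>> {"api": "drive_tool", "payload": {"increments": [[[13,-31,0],[0,0,0],0],[[13,-31,0],[0,0,0],0],[[12,-29,0],[0,0,0],0],[[9,-21,0],[0,0,0],0],[[5,-12,0],[0,0,0],0],[[2,-5,0],[0,0,0],0],[[0,0,0],[0,0,0],0],[[0,0,0],[0,0,0],0]]}}

```text
clock: 28.07
eef_pos: [0.5953, -0.1341, 0.1461]
tool_rot: [0.219, 0.976, 0.0, -0.001]
ft_force: [0.1, 0.2, -2.1]
grip_width: 0.0254
grasp_force: 59.3
```

>>> {"api": "drive_tool", "payload": {"increments": [[[0,0,-10],[0,0,0],0],[[0,0,-20],[0,0,0],0],[[0,0,-30],[0,0,0],0],[[0,0,-20],[0,0,0],0],[[0,0,-10],[0,0,0],0],[[0,0,-3],[0,0,0],0],[[0,0,0],[0,0,0],0],[[0,0,0],[0,0,0],0]]}}

```text
clock: 28.73
eef_pos: [0.5972, -0.1349, 0.0554]
tool_rot: [0.219, 0.976, 0.0, 0.001]
ft_force: [0.3, 0.3, -1.7]
grip_width: 0.0257
grasp_force: 59.3
```

>>> {"api": "drive_tool", "payload": {"increments": [[[0,0,-8],[0,0,0],0],[[0,0,-7],[0,0,0],0],[[0,0,-4],[0,0,0],0],[[0,0,-1.5],[0,0,0],0],[[0,0,0],[0,0,0],0],[[0,0,0],[0,0,0],0]]}}

```text
clock: 29.23
eef_pos: [0.5962, -0.1353, 0.0337]
tool_rot: [0.22, 0.976, 0.0, -0.0]
ft_force: [-0.7, 0.5, -1.6]
grip_width: 0.0255
grasp_force: 59.6
```

>>> {"api": "drive_tool", "payload": {"increments": [[[0,0,-0.5],[0,0,0],0],[[0,0,-0.5],[0,0,0],0],[[0,0,0],[0,0,0],0]]}}

```text
clock: 29.48
eef_pos: [0.5964, -0.1353, 0.0328]
tool_rot: [0.22, 0.976, -0.0, 0.0]
ft_force: [0.0, 0.7, -2.7]
grip_width: 0.0254
grasp_force: 59.6
```

>>> {"api": "drive_tool", "payload": {"increments": [[[0,0,-0.6],[0,0,0],0],[[0,0,0],[0,0,0],0]]}}

```text
clock: 29.65
eef_pos: [0.5964, -0.1352, 0.0328]
tool_rot: [0.22, 0.976, -0.0, 0.0]
ft_force: [-1.5, 0.1, 2.0]
grip_width: 0.026
grasp_force: 59.8
```

>>> {"api": "drive_tool", "payload": {"increments": [[[0,0,-0.5],[0,0,0],0],[[0,0,0],[0,0,0],0]]}}

```text
clock: 29.82
eef_pos: [0.5964, -0.1353, 0.0327]
tool_rot: [0.22, 0.976, -0.0, 0.0]
ft_force: [-2.6, 0.4, 5.3]
grip_width: 0.0258
grasp_force: 60.0
```

>>> {"api": "drive_tool", "payload": {"increments": [[[0,0,0],[0,0,0],0.4],[[0,0,0],[0,0,0],0.5],[[0,0,0],[0,0,0],0.7],[[0,0,0],[0,0,0],1],[[0,0,0],[0,0,0],1],[[0,0,0],[0,0,0],1],[[0,0,0],[0,0,0],1]]}}

```text
clock: 30.4
eef_pos: [0.5962, -0.1352, 0.0315]
tool_rot: [0.22, 0.976, -0.0, -0.0]
ft_force: [0.2, 0.6, -0.0]
grip_width: 0.0853
grasp_force: 0.0
```

>>> {"api": "drive_tool", "payload": {"increments": [[[0,0,5],[0,0,0],1],[[0,0,15],[0,0,0],1],[[0,0,30],[0,0,0],1],[[0,0,35],[0,0,0],1],[[0,0,35],[0,0,0],1],[[0,0,25],[0,0,0],1],[[0,0,10],[0,0,0],1],[[0,0,0],[0,0,0],1]]}}

```text
clock: 31.07
eef_pos: [0.5982, -0.1357, 0.1905]
tool_rot: [0.22, 0.976, -0.0, 0.004]
ft_force: [0.1, 0.0, -0.4]
grip_width: 0.0852
grasp_force: 0.0
```

Run:
```python
from h import *
s=camera("scene");save(s,"s5.png")
```

```text
(no output)
```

View pics/s5.png

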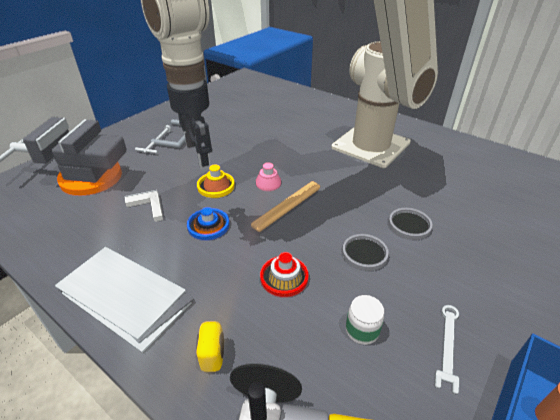

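All three stand upright in their own colours: cone in yellow (215,182), disc in blue (208,223) and cup in red (285,272). Brush, tin and square have not moved, and the hand is clear.

```bash
python3 -c "
from workcell import job_done;print(job_done())"
```

```text
the job is handed in; nothing more can be done
None
```

The job is done and handed in: the wire cup, cone stone and flap disc each stand upright in the holder of their own colour, with the disc parked in the far grey holder first, and the brush, tin and square were not touched.

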